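# Shim the seized foot of the parcel scale until it stops rocking

### The job

The parcel scale rocks on the counter because its far left foot has seized in its thread with the pad clear of the counter. Slide the flat steel packer under that foot, then slide the steel wedge in on top of the packer, thin end first, and press it home by feel until the foot just bears on it and the scale stands firmly on all four feet: snug, but not driven so hard that the scale is jacked up off any of its other feet. Leave the shims in place, let go, and do not shove the scale or disturb the other things on the counter.

Things in the scene. Friction and masses are not known exactly. Their poses are not given: they have to be found in the camera images.
- scale: Loose bench parcel scale, 3.5 kg: grey housing 280 mm (x) by 270 mm (y), underside 22 mm up, stainless platter with its top 62 mm up, low display nose 55 mm wide on the -x side. Rubber feet at x = +-110, y = +-105 mm. Origin at counter height midway between the feet; x runs from the display nose to the far side, y left, z up. The near right foot carries only some 3 N, so it rocks.
- short_foot (a point): Point at counter height below the axis of the seized far left foot: (110, 105, 0) mm in the scale's frame. The foot's pad is 28 mm across with a flat 18 mm across beneath, which hangs 9 to 12.5 mm above the counter (varies, not measured). The housing's edge is 30 mm from the axis on the +x and +y sides. The counter is kept clear on the scale's +y side for sliding shims in along its -y direction.
- foot_near_left: Sound rubber foot of the scale at (-110, 105) mm in its frame, standing on the counter; origin at the centre of its underside.
- foot_near_right: Sound rubber foot of the scale at (-110, -105) mm in its frame, standing on the counter; origin at the centre of its underside.
- foot_far_right: Sound rubber foot of the scale at (110, -105) mm in its frame, standing on the counter; origin at the centre of its underside.
- packer: Flat bar of dark steel, the same thickness throughout, 140 mm long (x), 40 mm wide (y), 6 mm thick (z), 0.26 kg, lying flat on the counter. Origin at the centre of its underside.
- wedge: Wedge shim of dark steel, 120 mm long (x), 34 mm wide (y), lying flat, 0.18 kg: an even taper from 11.5 mm thick at the blunt end (x = -60 mm) to 1.5 mm at the thin end (x = +60 mm). Origin at the centre of its flat underside. Under the foot it tightens within about 5 mm of travel: the push rises from almost nothing to 4 to 7 N when snug, and stays wedged by friction; beyond about 10 N the scale is jacked up and slews.
- wedge_tip (a point): Middle of the wedge's thin end, at (60, 0, 0) mm in the wedge's frame.
- carton: Bystander: small closed cardboard parcel, 100 x 140 x 60 mm, loose; origin at the centre of its underside.
- marker: Bystander: black marker pen with a grey cap, 130 mm long, 19 mm thick, loose; origin at counter level below its middle.
- tape_dispenser: Bystander: black desk tape dispenser with a brown roll, 160 x 60 x 116 mm, loose; origin at the centre of its underside.
- scanner: Bystander: grey hand-held barcode scanner lying on its side, about 200 mm long and 52 mm high, loose; origin at counter level below its head.
There are look-alikes about, which are no part of the job. What is shaped like the wedge but red is not meant. Leave any turquoise look-alike of the packer alone.

How it is judged:
By the outcome, as a careful person would: the job done as asked, in the order asked, and still so for the second after the job is handed in, with the robot touching nothing.
It also fails if it takes over 69 s, if anything falls off the work surface, if the arm or the gripper's body presses on something with over 40 N, if the wrist force passes 120 N, or if a joint passes its speed limit or range.

### The arm

A 6-joint arm with a two-finger parallel gripper is mounted at the origin on the work surface. World frame = base frame: x ahead of the robot, y to its left, z up, the work surface at z = 0. Lengths are in m, angles in degrees, forces in N, time in s.
With the tool pointing down it reaches from about 0.25 to 0.725 m from the base axis. Payload 9.7 kg.
Tool frame: the origin (TCP) lies midway between the tips of the shut fingers; the grasp point (between the pads) lies bot.grasp_offset behind it (bot.grasp_offset is the distance from the TCP to the grasp point, in m); x points along the fingers, y is the direction in which the jaws open and shut, and the axes are right-handed (so a half turn about x gives the same grasp; the last joint's range is limited). The gripper opens to 85 mm and grips with 20 to 120 N. Pads are 22 mm wide; open, the fingers measure 114 mm over their backs; the gripper's body (76 mm by 85 mm) begins 54 mm behind the grasp point. The pads swing forward as they close: fully open they stand 13 mm farther back than shut.
Start: joints at [69.5, 4.979, 10.078, 95.1, 0, 90], TCP at [0.193, 0.515, 0.231] pointing down, gripper open.
Joint ranges: [-179.16, 179.16], [-48.56, 103.87], [-65.8, 70.77], [-126.05, 130.52], [-82.76, 87.17], [-180, 180]. Speed limits (degrees/s): [127.2, 127.2, 147.25, 180, 180, 180].

### API

Orientations are given as [roll, pitch, yaw] about the fixed x, y, z axes, in that order (R = Rz(yaw) Ry(pitch) Rx(roll)).
In Python, from workcell import status, camera, bot gives the robot as it stands.
- The arm moves only by the shell command python3 -m jog 'ROWS' [OPENING] [FORCE]. ROWS is text: rows parted by semicolons, each of 4 numbers parted by spaces: the shift along the tool's x, y, z in mm, then the turn about the tool's x in degrees. A call has exactly 8 rows; each row is the pose to reach, as a shift and turn from the pose commanded when the call began, along the tool's axes at that moment; what a row does not reach only later rows make up. A row lasts 1/8 s, in which the tool goes at most 62.5 mm and 10.7 degrees, less where a joint would pass 70% of its speed; a pose out of reach is approached as far as the arm can. A call with a gripper value outside its range is refused whole. OPENING is the opening, from 0 (shut) to 1 (fully open), set as the call begins (- or left out, the last holds). The fingers move at their own pace and stop on an object; FORCE is the grip in N (left out, the last holds). Time passes only in rows, so rows that repeat a pose let the fingers close, or fill a call up. It gives the time, the measured TCP pose, the force and the opening at its end, in the units of the state.
- status.get_obs(): the state, without advancing time (a new reading comes with each control period).
- camera(name): name is "side" or "top" or "wrist"; returns a dict with "color" (384x512x3 uint8, red, green, blue), "vfov" (degrees; the focal length in pixels is half the picture's height over the tangent of half this angle, whatever the lens; pixels are square), "cx", "cy" (the principal point, pixels), "rvec" (rotation vector, rad) and "tvec" (3), from world to camera coordinates, as OpenCV has them. Camera axes: x right, y down, z forward; pixel columns grow to the right and rows downward; lengths in m; the calibration is good to about 2 mm. A picture is of the moment at which its call begins. There is no depth.
- bot.job_done(): hands the job in, once; it reports no verdict.
The state is a dict: "time": time; "q": joint angles; "qd": joint speeds; "joint_efforts": joint torques, N m; "ee_pos": TCP position; "tcp_rot": TCP orientation; "wrist_force": force on the tool from outside, world axes, zero at the start; "torque": the same for the moment, N m; "opening": finger opening in m.
Only numpy, scipy, OpenCV 4.12 (cv2) and the standard library are available. Lean on these libraries where they do the work, as an engineer would, in place of code of your own. Each camera call takes 0.05 s, during which the arm holds its last target. There are 200 camera calls.

## Working session

There is one attempt and no reset: what is moved stays moved. The work goes in short steps, Python scripts to look and compute and a shell command to move; the robot and the scene stay as the last step left them, time stands still between calls to the robot, and variables do not carry over. Pictures are saved under pics/ and viewed, about 8 in all and at most 12, crops included, and the job is handed in when it is done.

```bash
ls; mkdir -p pics; cat > h.py <<'E'
import numpy as np,cv2
from workcell import status,camera,bot
def cam(n):
    c=camera(n);c['n']=n;return c
def save(c,f): cv2.imwrite('pics/'+f,c['color'][:,:,::-1])
def KRT(c):
    f=c['color'].shape[0]/2/np.tan(np.radians(c['vfov']/2))
    return np.array([[f,0,c['cx']],[0,f,c['cy']],[0,0,1]]),cv2.Rodrigues(np.array(c['rvec'],float))[0],np.array(c['tvec'],float).ravel()
def ray(c,uv,z):
    K,R,t=KRT(c);uv=np.atleast_2d(np.array(uv,float))
    d=(np.linalg.inv(K)@np.c_[uv,np.ones(len(uv))].T).T@R; o=-R.T@t
    return o+d*((z-o[2])/d[:,2])[:,None]
def proj(c,P):
    K,R,t=KRT(c);p=(np.atleast_2d(P)@R.T+t)@K.T;return p[:,:2]/p[:,2:]
E
python3 - <<'E'
from h import *
import pickle
print(status.get_obs(),bot.grasp_offset)
for n in('top','side','wrist'):
    c=cam(n);save(c,n+'0.png');pickle.dump(c,open(n+'0.pkl','wb'));K,R,t=KRT(c);print(n,K[0,0],-R.T@t,R[2])
a=cv2.imread('pics/top0.png');cv2.imwrite('pics/top0b.png',cv2.resize(a,(800,600)))
E
```

```text
pics
{'time': 0.0, 'q': array([6.94980370e+01, 5.01062305e+00, 1.00335246e+01, 9.50988116e+01,
       4.95745213e-05, 9.00007500e+01]), 'qd': array([-0.04614156,  0.02407295, -0.08459005, -0.06687269, -0.04346018,
       -0.02560792]), 'joint_efforts': array([ 3.61292943e-03, -5.20373726e+01,  4.64815485e+01,  1.57723459e-02,
       -6.26824612e-05,  3.70459375e-06]), 'ee_pos': array([0.19255091, 0.51494771, 0.23057932]), 'tcp_rot': array([ -90.03666814,   89.92408994, -110.53938113]), 'wrist_force': array([-0.29490714, -0.10859874,  0.07868246]), 'torque': array([-0.0302489 ,  0.01753907,  0.03577128]), 'opening': 0.08541694146250656} 0.0187
top 389.7829024623255 [0.39008364 0.07167096 1.60423503] [ 0.07116452  0.00756406 -0.99743591]
side 392.24033966961736 [0.26147474 1.17004063 0.80943361] [ 0.18379985 -0.79543044 -0.57750154]
wrist 269.0276944071144 [0.11506552 0.54239801 0.3722572 ] [ 0.29611852 -0.11099981 -0.94867954]
```

View pics/top0b.png

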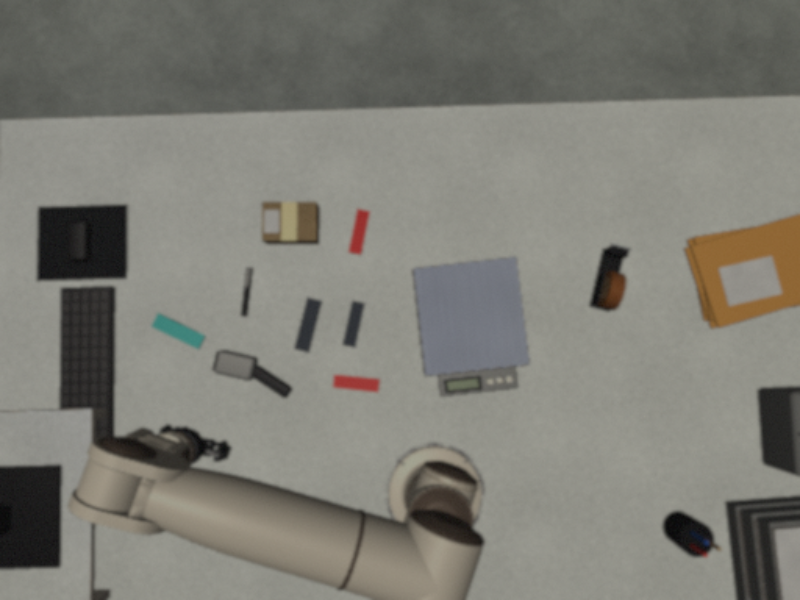

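View pics/side0.png

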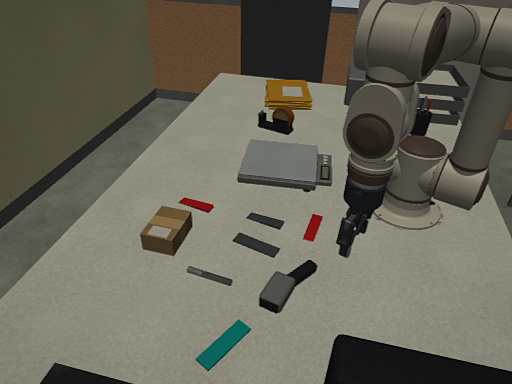

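The top view (800x600 copy) shows the scale at about (470,315) with its nose towards the robot, so the seized foot is near the upper-left corner at about (415,268). The dark packer is at (308,325), the dark wedge at (354,324), with red and turquoise decoys nearby. The side view agrees: packer (256,244), wedge (265,220).

```bash
python3 - <<'E'
from h import *
import pickle
T=pickle.load(open('top0.pkl','rb'));S=pickle.load(open('side0.pkl','rb'))
def blob(c,mask,seed,z):
    n,l,st,ce=cv2.connectedComponentsWithStats(mask.astype(np.uint8))
    k=min(range(1,n),key=lambda i:np.hypot(*(ce[i]-seed))+(1e3 if st[i,4]<20 else 0))
    cs,_=cv2.findContours((l==k).astype(np.uint8),0,cv2.CHAIN_APPROX_NONE)
    p=ray(c,cs[0][:,0,:],z)[:,:2]*1000
    ctr=ray(c,ce[k],z)[0,:2]*1000
    r=cv2.minAreaRect(p.astype(np.float32))
    return ce[k].round(1),st[k,4],ctr.round(1),np.round(r[0],1),np.round(r[1],1),round(r[2],1),np.round(cv2.boxPoints(r),0).tolist()
g=T['color'].astype(int)
s=g.sum(2)
dark=s<270
print('packer T',blob(T,dark,(197,208),.006));print('wedge T',blob(T,dark,(226.5,207.5),.006))
gs=S['color'].astype(int);d2=gs.sum(2)<210
print('packer S',blob(S,d2,(256,244),.006));print('wedge S',blob(S,d2,(265,220),.006))
blue=(g[:,:,2]-g[:,:,0]>10)&(s>200)
print('scale T',blob(T,blue,(301,203),.062))
print(g[203,301],g[150,250],g[208,197],gs[165,280],gs[244,256])
a=S['color'][140:270,140:340,::-1];cv2.imwrite('pics/sidecrop.png',cv2.resize(a,None,fx=4,fy=4,interpolation=cv2.INTER_CUBIC))
E
```

```text
packer T (array([196.7, 207.6]), np.int32(289), array([444.1, 320.3]), array([444.3, 320.1]), array([ 36.5, 134. ]), 74.2, [[375.0, 321.0], [504.0, 284.0], [514.0, 319.0], [385.0, 356.0]])
wedge T (array([225.9, 207. ]), np.int32(203), array([443.1, 200.4]), array([443.2, 200.4]), array([ 29.5, 113.8]), 76.1, [[384.0, 200.0], [495.0, 172.0], [502.0, 201.0], [392.0, 228.0]])
packer S (array([256. , 244.7]), np.int32(473), array([440.9, 322.5]), array([442.8, 321.5]), array([ 43.8, 140. ]), 74.6, [[369.0, 319.0], [504.0, 282.0], [516.0, 324.0], [381.0, 361.0]])
wedge S (array([266. , 220.4]), np.int32(283), array([436.5, 202.8]), array([439.9, 200.3]), array([ 42.6, 116. ]), 77.5, [[379.0, 192.0], [492.0, 167.0], [501.0, 209.0], [388.0, 234.0]])
scale T (array([298.8, 202.2]), np.int32(3543), array([451.9, -93.1]), array([ 453.9, -100.8]), array([264.6, 251.5]), 4.7, [[312.0, 14.0], [332.0, -237.0], [596.0, -215.0], [576.0, 35.0]])
[116 119 128] [148 147 140] [47 50 55] [114 116 113] [47 50 49]
```

View pics/sidecrop.png

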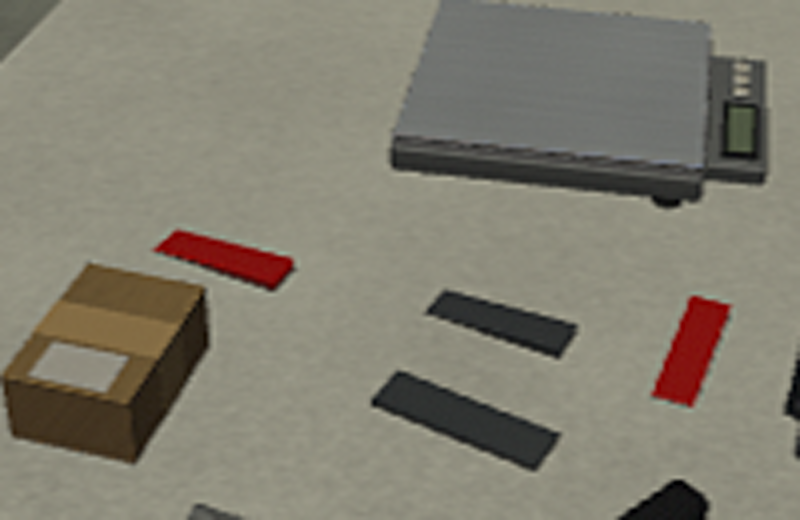

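The crop shows the wedge's thick end nearest the robot (lower right), so its thin end points along world +x at yaw about -14°. The packer is at yaw -15.5°. The sizes match and the two views agree within about 4 mm.

```bash
cat > go.py <<'E'
# python3 go.py x y z(mm, TCP) jawyaw(deg) -> tool-axis delta
import sys
from h import *
from scipy.spatial.transform import Rotation as Ro
def go(x,y,z,yaw):
    o=status.get_obs();R=Ro.from_euler('xyz',o['tcp_rot'],degrees=True).as_matrix()
    p=np.array(o['ee_pos'])*1000
    d=R.T@(np.array([x,y,z])-p)
    cur=np.degrees(np.arctan2(R[1,1],R[0,1]));dy=(yaw-cur+90)%180-90
    turn=-dy  # tool x points down
    print('pos',p.round(1),'jawyaw',round(cur,1),'| d tool',d.round(1),'turn',round(turn,1),'q6',round(o['q'][5],1),'F',o['wrist_force'].round(2),'op',round(o['opening']*1000,1),'t',round(o['time'],2))
    print('tool axes in world (cols)',R.round(3).tolist())
if __name__=='__main__': go(*map(float,sys.argv[1:5]))
E
python3 - <<'E'
import numpy as np
from go import go
c=np.array([443,321]);a=np.radians(-15.3);g=c-45*np.array([np.cos(a),np.sin(a)]);print(g)
go(*g,60,-105.3)
E
```

```text
[399.59491617 332.87428725]
pos [192.6 515.  230.8] jawyaw 69.5 | d tool [170.9 -98.  257.7] turn -5.2 q6 90.0 F [ 0.7  -0.64 -0.92] op 86.0 t 0.15
tool axes in world (cols) [[-0.0, 0.35, 0.937], [-0.001, 0.937, -0.35], [-1.0, -0.001, -0.0]]
```

```bash
python3 -m jog '20 -12 32 -1;40 -24 64 -2;60 -37 97 -3;80 -49 129 -4;100 -61 161 -5;120 -74 193 -5.2;131 -90 230 -5.2;131 -98 257.7 -5.2' 0.6 60
python3 - <<'E'
from h import *
import pickle
from go import go
c=cam('wrist');save(c,'w1.png');pickle.dump(c,open('w1.pkl','wb'))
go(399.6,332.9,10,-105.3)
E
```

```text
time: 1.15
ee_pos: [0.4001, 0.3315, 0.099]
tcp_rot: [-122.0, 89.9, -137.4]
wrist_force: [0.3, 1.3, 0.2]
opening: 0.0512
pos [402.2 330.4  99.5] jawyaw 74.6 | d tool [89.5  1.9 -3.2] turn -0.1 q6 54.9 F [ 1.07 -1.77 -0.27] op 51.3 t 1.2
tool axes in world (cols) [[0.0, 0.266, 0.964], [-0.002, 0.964, -0.266], [-1.0, -0.001, 0.0]]
```

View pics/w1.png

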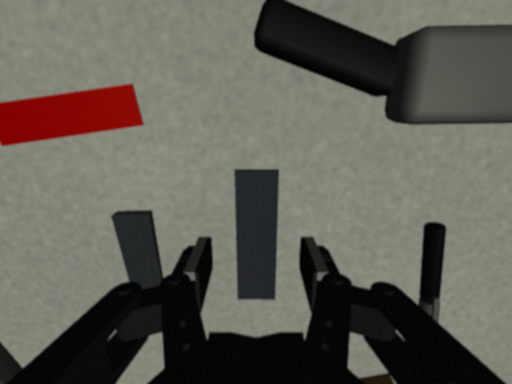

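The wrist view shows the packer between the open fingers (top edge at about (257,170), bottom edge at about (256,299)) and the wedge to the left, blunt end at about (132,211).

```bash
python3 - <<'E'
from h import *
import pickle
from go import go
c=pickle.load(open('w1.pkl','rb'))
g=c['color'].astype(int);m=(g.sum(2)<170).astype(np.uint8)
K,R,t=KRT(c);print('cam',(-R.T@t).round(3))
m[:,:215]=0;m[:,297:]=0;m[315:]=0;m[:150]=0
cs,_=cv2.findContours(m,0,cv2.CHAIN_APPROX_NONE);k=max(cs,key=cv2.contourArea)
p=ray(c,k[:,0,:],.006)[:,:2]*1000
r=cv2.minAreaRect(p.astype(np.float32));print(r,cv2.boxPoints(r).round(0).tolist())
p=ray(c,[(114,212),(151,210)],.0115)*1000;print('wedge blunt corners',p.round(1))
ctr=np.array(r[0]);b=cv2.boxPoints(r);a=np.radians(-15.3)
go(*(ctr-45*np.array([np.cos(a),np.sin(a)])),10,-105.3)
E
```

```text
cam [0.32  0.352 0.241]
((440.8760986328125, 319.34326171875), (37.85839080810547, 138.26065063476562), 74.59590148925781) [[369.0, 319.0], [502.0, 283.0], [513.0, 319.0], [379.0, 356.0]]
wedge blunt corners [[376.5 201.5  11.5]
 [383.6 235.1  11.5]]
pos [402.2 330.4  99.5] jawyaw 74.6 | d tool [89.5 -0.3 -4.8] turn -0.1 q6 54.9 F [ 1.07 -1.77 -0.27] op 51.3 t 1.2
tool axes in world (cols) [[0.0, 0.266, 0.964], [-0.002, 0.964, -0.266], [-1.0, -0.001, 0.0]]
```

```bash
python3 -m jog '30 0 -5 0;60 0 -5 0;80 0 -5 0;88 0 -5 0;92 0 -5 0;95 0 -5 0;97 0 -5 0;97 0 -5 0' 0.56
python3 go.py 397.5 331.3 0 -105.4
```

```text
time: 2.2
ee_pos: [0.395, 0.3345, 0.0035]
tcp_rot: [52.2, 90.0, 36.9]
wrist_force: [0.3, -0.6, 0.7]
opening: 0.0479
pos [395.  334.5   3.5] jawyaw 74.7 | d tool [ 3.5 -2.5  3.3] turn 0.1 q6 55.6 F [ 0.34 -0.62  0.65] op 47.9 t 2.2
tool axes in world (cols) [[0.0, 0.264, 0.965], [0.0, 0.965, -0.264], [-1.0, 0.0, 0.0]]
```

```bash
python3 -m jog '1 0 0 0;2 0 0 0;3 0 0 0;4 0 0 0;5 0 0 0;6 0 0 0;6 0 0 0;6 0 0 0'
python3 go.py 397.5 331.3 0 -105.4
```

```text
time: 3.2
ee_pos: [0.3949, 0.3345, -0.0026]
tcp_rot: [72.8, 90.0, 57.5]
wrist_force: [-0.2, -0.8, 2.9]
opening: 0.0479
pos [394.9 334.5  -2.6] jawyaw 74.7 | d tool [-2.6 -2.4  3.4] turn 0.1 q6 55.6 F [-0.23 -0.83  2.88] op 47.9 t 3.2
tool axes in world (cols) [[0.0, 0.264, 0.965], [0.0, 0.965, -0.264], [-1.0, 0.0, 0.0]]
```

```bash
python3 -m jog '-1.8 0 0 0;-1.8 0 0 0;-1.8 0 0 0;-1.8 0 0 0;-1.8 0 0 0;-1.8 0 0 0;-1.8 0 0 0;-1.8 0 0 0' 0.2 80
python3 -m jog '-5 0 0 0;-10 0 0 0;-20 0 0 0;-30 0 0 0;-40 0 0 0;-46 0 0 0;-48 0 0 0;-48 0 0 0'
```

```text
time: 4.2
ee_pos: [0.395, 0.3345, -0.0008]
tcp_rot: [43.1, 90.0, 27.8]
wrist_force: [0.8, 0.6, 2.6]
opening: 0.0371
time: 5.2
ee_pos: [0.3948, 0.3344, 0.047]
tcp_rot: [-120.3, 90.0, -135.6]
wrist_force: [0.3, -0.1, -2.1]
opening: 0.0367
```

```bash
python3 - <<'E'
from h import *
import pickle
c=cam('wrist');save(c,'w2.png');c=cam('side');pickle.dump(c,open('s2.pkl','wb'));a=c['color'][130:300,150:400,::-1];b=cv2.imread('pics/w2.png')
a=cv2.resize(a,(512,348));cv2.imwrite('pics/j2.png',cv2.resize(np.hstack([cv2.resize(a,(565,384)),b]),(800,285)))
E
python3 go.py 547 83 48 4.7
```

```text
pos [394.7 334.3  46.7] jawyaw 74.7 | d tool [  -1.3 -202.2  213.2] turn 70.0 q6 55.6 F [-0.2   0.37 -2.45] op 36.9 t 5.3
tool axes in world (cols) [[-0.0, 0.264, 0.965], [-0.0, 0.965, -0.264], [-1.0, -0.0, -0.0]]
```

View pics/j2.png

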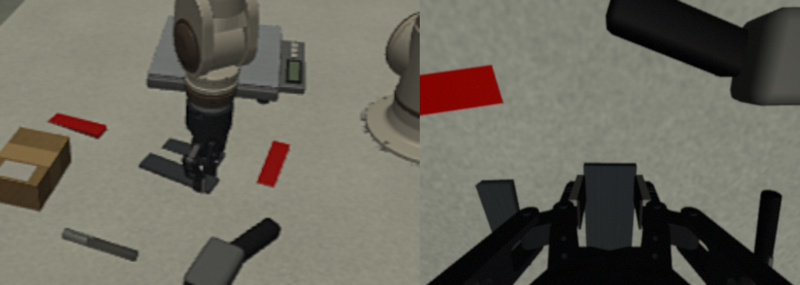

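The packer is held, with about 2.4 N of weight as expected. Next I refine the scale's pose from the unobstructed first pictures.

```bash
python3 - <<'E'
from h import *
import pickle
S=pickle.load(open('side0.pkl','rb'));T=pickle.load(open('top0.pkl','rb'))
# columns: for each side-image column, gradient lower edge of housing (dark->counter)
g=cv2.GaussianBlur(S['color'],(3,3),0).astype(float).sum(2)
pts=[]
for u in range(243,300):
    col=g[165:205,u];d=np.diff(col);k=int(np.argmax(d));
    y=k+.5+0.5*(d[k+1]-d[k-1])/(2*d[k]-d[k-1]-d[k+1]+1e-9);pts.append((u,165+y))
P=ray(S,pts,.022)[:,:2]*1000
vx,vy,x0,y0=cv2.fitLine(P.astype(np.float32),cv2.DIST_HUBER,0,.01,.01).ravel()
if vx<0: vx,vy=-vx,-vy
print('+y housing edge: yaw',np.degrees(np.arctan2(vy,vx)),'y at x=450',y0+(450-x0)*vy/vx,'rms',np.std((P[:,1]-y0)*vx-(P[:,0]-x0)*vy))
print('corners bottom',ray(S,[(237.5,181.5),(315,189.5)],.022)*1000)
# horizontal scans for left silhouette
gt=cv2.GaussianBlur(T['color'],(3,3),0).astype(float).sum(2)
def edge(c,gr,lines,axis,sgn,z):
    out=[]
    for i,(a,b) in lines:
        v=gr[i,a:b] if axis else gr[a:b,i]
        d=sgn*np.diff(v);k=np.clip(int(np.argmax(d)),1,len(d)-2)
        s=a+k+.5+.5*(d[k+1]-d[k-1])/(2*d[k]-d[k-1]-d[k+1]+1e-9)
        out.append((s,i) if axis else (i,s))
    P=ray(c,out,z)[:,:2]*1000
    vx,vy,x0,y0=cv2.fitLine(P.astype(np.float32),cv2.DIST_HUBER,0,.01,.01).ravel()
    return np.array([x0,y0]),np.degrees(np.arctan2(vy,vx))%180,np.std((P[:,1]-y0)*vx-(P[:,0]-x0)*vy)
for z in(.05,.062):
    print(z,'far +x',edge(T,gt,[(u,(160,182)) for u in range(272,325)],0,-1,z))
    print(z,'left +y',edge(T,gt,[(v,(255,282)) for v in range(178,232)],1,-1,z))
    print(z,'right -y',edge(T,gt,[(v,(322,350)) for v in range(172,228)],1,1,z))
E
```

```text
+y housing edge: yaw 4.9210877 y at x=450 25.064676 rms 0.5857596013429733
corners bottom [[579.29629421  33.65907151  22.        ]
 [302.18967978   7.65014565  22.        ]]
0.05 far +x (array([592.19635, -72.86166], dtype=float32), np.float32(94.8439), np.float64(0.7996536745457183))
0.05 left +y (array([450.22897,  35.97751], dtype=float32), np.float32(4.444598), np.float64(0.49201272281516656))
0.05 right -y (array([ 458.23553, -238.3349 ], dtype=float32), np.float32(4.7597523), np.float64(1.2089055644840405))
0.062 far +x (array([590.63586, -71.74575], dtype=float32), np.float32(94.843895), np.float64(0.7934797483066914))
0.062 left +y (array([449.7646  ,  36.253094], dtype=float32), np.float32(4.444599), np.float64(0.48821382774833016))
0.062 right -y (array([ 457.70935, -235.94139], dtype=float32), np.float32(4.759757), np.float64(1.1995723628489787))
```

```bash
python3 - <<'E'
from h import *
import pickle
S=pickle.load(open('side0.pkl','rb'))
a=np.radians(4.7);R=np.array([[np.cos(a),-np.sin(a)],[np.sin(a),np.cos(a)]]);C=np.array([453,-100])
def W(x,y,z): return np.r_[(C+R@[x,y])/1000,z/1000]
x0,y0,k=225,135,7
im=cv2.resize(S['color'][y0:y0+75,x0:x0+114,::-1],None,fx=k,fy=k,interpolation=cv2.INTER_CUBIC)
def dot(P,col):
    p=proj(S,P)[0];cv2.circle(im,tuple(int(v) for v in ((p-[x0,y0]+.5)*k)),3,col,-1)
for x in(-140,0,140):
    dot(W(x,135,22),(0,0,255));dot(W(x,135,62),(0,255,0))
for t in range(0,360,30):
    dot(W(-110+14*np.cos(np.radians(t)),105+14*np.sin(np.radians(t)),0),(255,0,255))
cv2.imwrite('pics/scale.png',im)
E
```

```text
(no output)
```

View pics/scale.png

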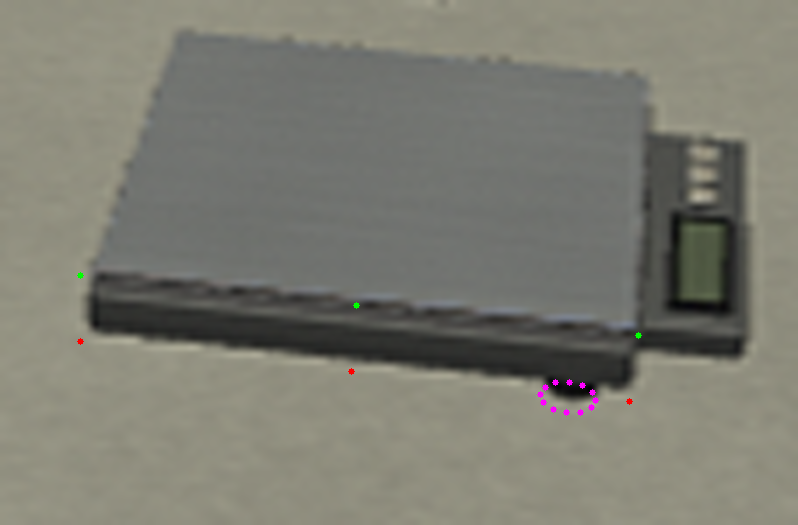

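The projected housing sits about 2 px nearer the camera than the real one in the side view, so the top and side views disagree by about 8-10 mm. I'll settle it with a close wrist view from the clear side while carrying the packer.

```bash
python3 -m jog '-40 0 0 0;-83 -10 20 -3;-83 -20 45 -6;-83 -32 70 -9;-83 -45 95 -12;-83 -56 115 -15;-83 -63 126 -15;-83 -63 126 -15'
python3 - <<'E'
from h import *
import pickle
from go import go
c=cam('wrist');save(c,'w3.png');pickle.dump(c,open('w3.pkl','wb'))
go(547,83,48,4.7)
E
```

```text
time: 6.3
ee_pos: [0.4999, 0.24, 0.1298]
tcp_rot: [-157.9, 90.0, -158.3]
wrist_force: [0.3, -0.7, -2.9]
opening: 0.0369
pos [499.5 240.5 129.9] jawyaw 89.6 | d tool [  81.8 -157.1   48.6] turn 84.9 q6 26.1 F [-0.57 -0.29 -2.08] op 36.6 t 6.35
tool axes in world (cols) [[-0.001, 0.007, 1.0], [-0.0, 1.0, -0.007], [-1.0, -0.0, -0.001]]
```

View pics/w3.png

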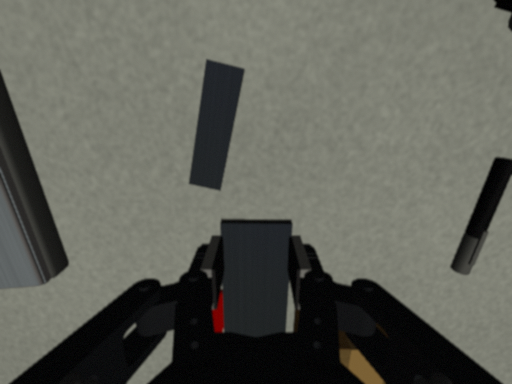

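The wrist view shows the housing's far-left corner at about (67,265) with the +y edge running up to (0,72), and the whole wedge: blunt end (207,60)-(243,68), thin end (190,183)-(221,189).

```bash
python3 - <<'E'
from h import *
import pickle
c=pickle.load(open('w3.pkl','rb'));g=cv2.GaussianBlur(c['color'],(3,3),0).astype(float).sum(2)
def sub(v,sgn):
    d=sgn*np.diff(v);k=np.clip(int(np.argmax(d)),1,len(d)-2)
    return k+.5+.5*(d[k+1]-d[k-1])/(2*d[k]-d[k-1]-d[k+1]+1e-9)
def fit(p,z):
    P=ray(c,p,z)[:,:2]*1000;v=cv2.fitLine(P.astype(np.float32),cv2.DIST_HUBER,0,.01,.01).ravel().astype(float)
    return v[2:],v[:2],np.std((P[:,1]-v[3])*v[0]-(P[:,0]-v[2])*v[1])
L=[(15+sub(g[v,15:100],1),v) for v in range(120,255)]
F=[(u,262+sub(g[262:300,u],1)) for u in range(3,40)]
for z in(.022,.030):
    a=fit(L,z);b=fit(F,z)
    s=np.linalg.solve(np.c_[a[1],-b[1]],b[0]-a[0]);cor=a[0]+s[0]*a[1]
    print(z,'left edge yaw',np.degrees(np.arctan2(a[1][1],a[1][0])),a[2],'far edge yaw',np.degrees(np.arctan2(b[1][1],b[1][0])),b[2],'corner',cor)
print('pix',L[0],L[-1],F[0],F[-1])
print('blunt corner px (67,265) at 22:',ray(c,[(67,265)],.022)*1000)
w=ray(c,[(207,60),(243,68)],.0115)*1000;t=ray(c,[(190,183),(221,189)],.0015)*1000
print('blunt',w.round(1),'thin',t.round(1));m,n=w.mean(0),t.mean(0);print('ctr',(m+n)/2,'len',np.hypot(*(n-m)[:2]),'yaw',np.degrees(np.arctan2(*(n-m)[1::-1])),'w',np.hypot(*(w[1]-w[0])[:2]),np.hypot(*(t[1]-t[0])[:2]))
E
```

```text
0.022 left edge yaw 4.729675497290519 0.05192857090420393 far edge yaw -85.18177535797517 0.24037750687855874 corner [601.84390184  40.99446109]
0.03 left edge yaw 4.729673088534048 0.05026289274331517 far edge yaw -85.18193233236107 0.23267440429922073 corner [595.92296751  47.35700888]
pix (np.float64(17.65306122448667), 120) (np.float64(65.65217391304017), 254) (3, np.float64(288.66666666665276)) (39, np.float64(285.22222222223763))
blunt corner px (67,265) at 22: [[579.10266314  36.44913609  22.        ]]
blunt [[380.4 197.5  11.5]
 [387.  228.8  11.5]] thin [[494.8 170.6   1.5]
 [501.6 202.7   1.5]]
ctr [440.92947254 199.90994212   6.5       ] len 117.56237363427758 yaw -13.029915655905688 w 31.990006381166754 32.73804584148953
```

The corner comes out at about (580.5, 39) with yaw 4.73°, between the top and side estimates, so I put the seized foot at about (552.5, 6.5). The wedge centre is (441, 200), yaw -13°.

```bash
python3 -m jog '0 -10 5 10;0 -20 10 20;0 -30 15 30;0 -40 20 40;0 -50 25 50;0 -60 30 60;0 -70 35 70;0 -80 40 80'
python3 go.py 539.9 160 3 4.7
```

```text
time: 7.35
ee_pos: [0.539, 0.1608, 0.1302]
tcp_rot: [171.2, 90.0, 90.6]
wrist_force: [-0.2, 0.7, -3.2]
opening: 0.0369
pos [539.  160.8 130.2] jawyaw 9.4 | d tool [127.2   0.8   1. ] turn 4.7 q6 97.2 F [-0.19  0.67 -3.25] op 36.9 t 7.35
tool axes in world (cols) [[-0.0, 0.987, 0.163], [0.0, 0.163, -0.987], [-1.0, 0.0, -0.0]]
```

```bash
python3 -m jog '30 0.8 0.6 4.9;60 0.8 0.6 4.9;90 0.8 0.6 4.9;110 0.8 0.6 4.9;120 0.8 0.6 4.9;124 0.8 0.6 4.9;126 0.8 0.6 4.9;126 0.8 0.6 4.9'
python3 -m jog '1 0 0 0;2 0 0 0;3 0 0 0;3.5 0 0 0;4 0 0 0;4 0 0 0;4 0 0 0;4 0 0 0'
python3 go.py 547.1 72.3 0 4.7
python3 - <<'E'
from h import *
c=cam('side');a=c['color'][150:250,200:330,::-1];cv2.imwrite('pics/s4.png',cv2.resize(a,(780,600),interpolation=cv2.INTER_CUBIC))
E
```

```text
time: 8.35
ee_pos: [0.5406, 0.1599, 0.0047]
tcp_rot: [101.2, 89.9, 16.0]
wrist_force: [0.3, -0.1, -2.1]
opening: 0.0371
time: 9.35
ee_pos: [0.5403, 0.1598, 0.0001]
tcp_rot: [70.4, 90.0, -14.8]
wrist_force: [-0.4, 0.6, -1.6]
opening: 0.037
pos [5.403e+02 1.598e+02 1.000e-01] jawyaw 4.8 | d tool [ 0.1 -0.5 87.7] turn 0.1 q6 101.7 F [-0.36  0.6  -1.65] op 37.0 t 9.35
tool axes in world (cols) [[0.0, 0.996, 0.084], [-0.0, 0.084, -0.996], [-1.0, 0.0, 0.0]]
```

View pics/s4.png

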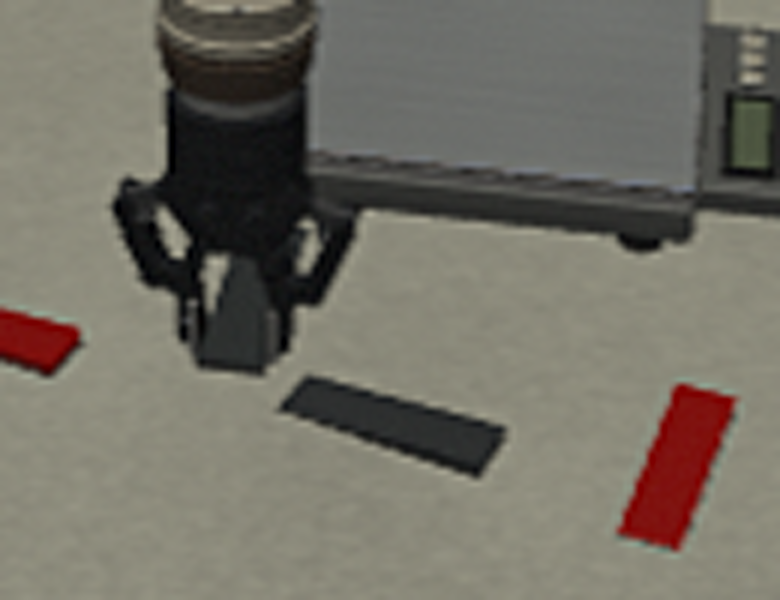

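The packer is resting just in front of the housing, clear of the wedge. Slide it in.

```bash
python3 -m jog '0.5 0 0 0;0.5 0 8 0;0.5 0 16 0;0.5 0 24 0;0.5 0 32 0;0.5 0 40 0;0.5 0 45 0;0.5 0 45 0'
python3 -m jog '0 -0.2 8 0;0 -0.2 16 0;0 -0.4 24 0;0 -0.4 32 0;0 -0.4 38 0;0 -0.4 42.5 0;0 -0.4 42.5 0;0 -0.4 42.5 0'
python3 go.py 547.1 72.3 0 4.7
```

```text
time: 10.4
ee_pos: [0.5441, 0.1144, -0.0004]
tcp_rot: [5.9, 90.0, -79.3]
wrist_force: [-0.2, -0.5, -1.4]
opening: 0.0369
time: 11.4
ee_pos: [0.5471, 0.0725, -0.0004]
tcp_rot: [-20.8, 90.0, -106.0]
wrist_force: [-0.1, -0.5, -1.5]
opening: 0.0372
pos [ 5.471e+02  7.250e+01 -4.000e-01] jawyaw 4.8 | d tool [-0.4 -0.   0.2] turn 0.1 q6 92.8 F [-0.05 -0.52 -1.47] op 37.2 t 11.4
tool axes in world (cols) [[-0.0, 0.996, 0.084], [-0.0, 0.084, -0.996], [-1.0, -0.0, 0.0]]
```

```bash
python3 -m jog '0 0 0 0;0 0 0 0;-1 0 0 0;-4 0 0 0;-15 0 0 0;-40 0 0 0;-70 0 0 0;-90 0 0 0' 0.6
python3 -m jog '-90 -15 -20 -9;-90 -32 -38 -18;-90 -50 -57 -27;-90 -67 -75 -36;-90 -84 -95 -45;-90 -101 -113 -54;-90 -118 -130 -63;-90 -134.5 -148.6 -72'
python3 - <<'E'
from h import *
from go import go
c=cam('side');a=c['color'][150:250,200:330,::-1];save(c,'s5f.png');a=cv2.resize(a,(500,384),interpolation=cv2.INTER_CUBIC)
b=cam('wrist');cv2.imwrite('pics/s5.png',cv2.resize(np.hstack([a,cv2.resize(b['color'][:,:,::-1],(512,384))]),(800,304)))
go(400.5,209.3,10,77)
E
```

```text
time: 12.4
ee_pos: [0.5477, 0.0726, 0.092]
tcp_rot: [93.2, 89.9, 8.0]
wrist_force: [0.5, 0.4, 0.2]
opening: 0.0514
time: 13.4
ee_pos: [0.4001, 0.2098, 0.1806]
tcp_rot: [41.6, 89.9, 28.7]
wrist_force: [-0.6, -0.1, -1.1]
opening: 0.0514
pos [399.6 210.4 180.7] jawyaw 77.1 | d tool [170.7  -1.    1. ] turn 0.1 q6 40.7 F [ 0.04  0.3  -0.3 ] op 51.4 t 13.5
tool axes in world (cols) [[0.001, 0.224, 0.975], [0.001, 0.975, -0.224], [-1.0, 0.001, 0.001]]
```

View pics/s5.png

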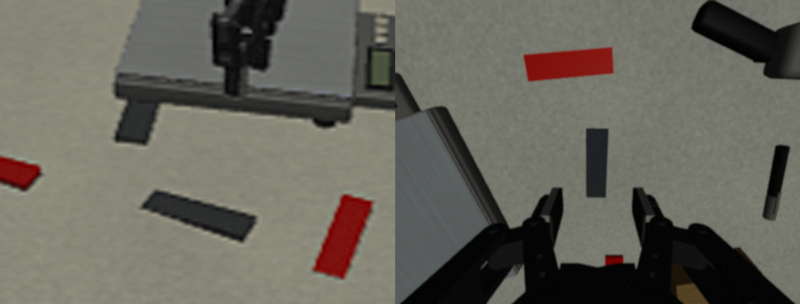

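The side view shows the packer sticking out below the far-left corner, lying flat. The wrist view shows the wedge centred between the fingers.

```bash
python3 -m jog '50 0 0 0;100 -0.5 0 0;130 -0.8 0.5 0;150 -0.8 0.7 0;165 -0.8 0.7 0;174 -0.8 0.7 0;180.3 -0.8 0.7 0;180.3 -0.8 0.7 0' 0.54
python3 -m jog '0 0 0 0;0 0 0 0;0 0 0 0;0 0 0 0;0 0 0 0;0 0 0 0;-3 0 0 0;-8 0 0 0' 0.2 60
python3 -m jog '-12 0 0 0;-25 0 0 0;-40 0 0 0;-55 0 0 0;-70 0 0 0;-72 0 0 0;-72 0 0 0;-72 0 0 0'
python3 - <<'E'
from h import *
from go import go
c=cam('side');p=ray(c,[(238.5,196.4),(249,197)],.003)*1000;print(p.round(1),p.mean(0).round(1))
b=cam('wrist');a=c['color'][150:250,200:330,::-1];a=cv2.resize(a,(500,384),interpolation=cv2.INTER_CUBIC)
cv2.imwrite('pics/s6.png',cv2.resize(np.hstack([a,b['color'][:,:,::-1]]),(800,304)))
go(544,110,40,4.75)
E
```

```text
time: 14.5
ee_pos: [0.4012, 0.2084, -0.0007]
tcp_rot: [111.1, 90.0, 97.9]
wrist_force: [0.2, -0.7, -0.0]
opening: 0.0461
time: 15.5
ee_pos: [0.4009, 0.2083, 0.0072]
tcp_rot: [-137.5, 90.0, -150.7]
wrist_force: [0.8, 0.3, -2.4]
opening: 0.0319
time: 16.5
ee_pos: [0.4008, 0.2082, 0.0786]
tcp_rot: [-138.6, 89.9, -151.8]
wrist_force: [1.0, 0.1, -1.1]
opening: 0.0326
[[558.2  95.8   3. ]
 [521.9  89.3   3. ]] [540.   92.6   3. ]
pos [400.9 208.3  78.7] jawyaw 76.8 | d tool [ 38.6 -63.  161.8] turn 72.0 q6 40.7 F [-0.12  0.02 -1.39] op 32.2 t 16.6
tool axes in world (cols) [[-0.001, 0.228, 0.974], [-0.0, 0.974, -0.228], [-1.0, -0.001, -0.001]]
```

View pics/s6.png

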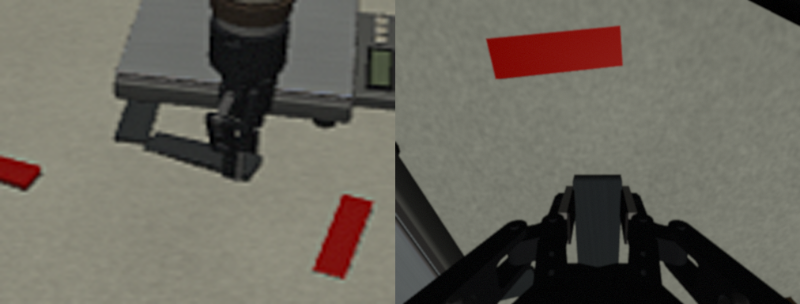

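```bash
python3 -m jog '0 -3 19 9;0 -7 38 18;0 -10 56 27;0 -13 75 36;0 -17 94 45;0 -20 113 54;0 -23 132 63;0 -26.8 150.1 72'
python3 -m jog '20 0 0 0;40 0 0 0;55 0 0 0;65 0 0 0;69 0 0 0;69 0 0 0;69 0 0 0;69 0 0 0'
python3 go.py 540.9 148 6 4.75
```

```text
time: 17.6
ee_pos: [0.5416, 0.1477, 0.0788]
tcp_rot: [-81.6, 90.0, -167.1]
wrist_force: [0.4, -0.7, -1.4]
opening: 0.0327
time: 18.6
ee_pos: [0.5415, 0.1481, 0.0108]
tcp_rot: [98.3, 90.0, 13.1]
wrist_force: [0.0, 0.7, -1.9]
opening: 0.0318
pos [541.5 148.1  10.8] jawyaw 4.8 | d tool [ 4.8 -0.6  0.1] turn 0.1 q6 100.5 F [ 0.02  0.7  -1.94] op 31.8 t 18.6
tool axes in world (cols) [[0.001, 0.996, 0.084], [0.0, 0.084, -0.996], [-1.0, 0.001, -0.0]]
```

```bash
python3 -m jog '1 0 0 0;2 0 0 0;3 0 0 0;4 0 0 0;4.5 0 0 0;4.5 0 0 0;4.5 0 0 0;4.5 0 0 0'
python3 -m jog '0.3 0 0 0;0.6 0 0 0;0.6 0 0 0;0.6 0 0 0;0.6 0 0 0;0.6 0 0 0;0.6 0 0 0;0.6 0 0 0'
python3 - <<'E'
from h import *
c=cam('side');a=c['color'][150:225,200:300,::-1];cv2.imwrite('pics/s7.png',cv2.resize(a,(800,600),interpolation=cv2.INTER_CUBIC))
E
```

```text
time: 19.6
ee_pos: [0.5412, 0.1481, 0.0059]
tcp_rot: [132.5, 90.0, 47.3]
wrist_force: [-0.9, -0.9, 1.0]
opening: 0.0321
time: 20.6
ee_pos: [0.5412, 0.1481, 0.0052]
tcp_rot: [139.1, 90.0, 53.9]
wrist_force: [-1.3, 2.2, 2.8]
opening: 0.0321
```

View pics/s7.png

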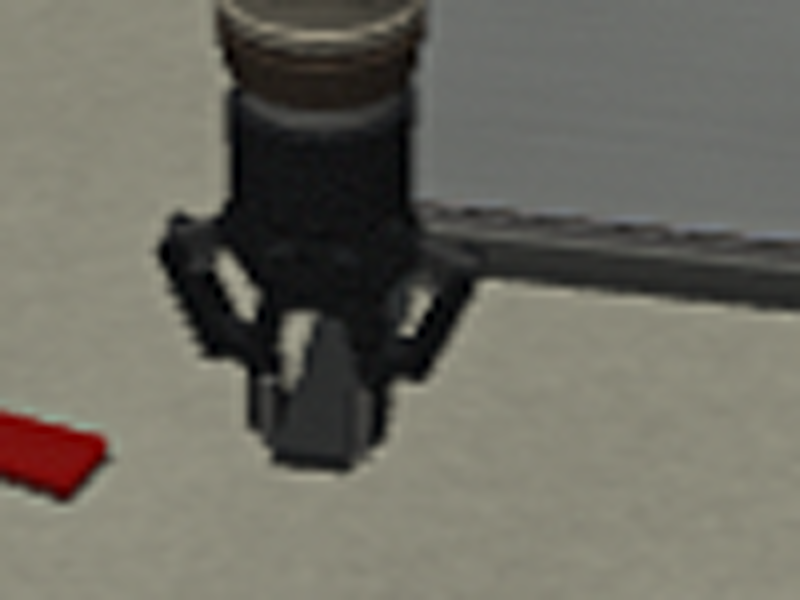

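The wedge's end rests on the packer, with contact felt at TCP z of about 5.7 mm. Ease off slightly and slide in.

```bash
python3 -m jog '-0.5 0 0 0;-0.5 0 7 0;-0.5 0 14 0;-0.5 0 20 0;-0.5 0 26 0;-0.5 0 32 0;-0.5 0 36 0;-0.5 0 36 0'
python3 go.py 544 112 6 4.75
```

```text
time: 21.65
ee_pos: [0.5445, 0.1116, 0.006]
tcp_rot: [66.0, 90.0, -19.2]
wrist_force: [0.2, 1.9, 4.9]
opening: 0.0324
pos [544.5 111.6   6. ] jawyaw 4.8 | d tool [ 0.  -0.5 -0.4] turn 0.0 q6 96.8 F [0.19 1.87 4.86] op 32.4 t 21.65
tool axes in world (cols) [[0.001, 0.997, 0.083], [-0.0, 0.083, -0.997], [-1.0, 0.001, 0.0]]
```

Vertical load is building as the fingers near the packer. I'll release here, with the wedge's centre well over the packer, and push from the blunt end with shut fingers, which gives a cleaner force reading.

```bash
python3 -m jog '-0.5 0 0 0;-0.5 0 0 0;-0.5 0 0 0;-0.5 0 0 0;-5 0 0 0;-15 0 0 0;-30 0 0 0;-40 0 0 0' 0.54
python3 -m jog '-10 0 -15 0;-10 0 -30 0;-10 0 -40 0;-10 0 -46 0;-10 0 -46 0;-10 0 -46 0;-10 0 -46 0;-10 0 -46 0' 0
python3 - <<'E'
from h import *
from go import go
c=cam('side');save(c,'s8f.png');a=c['color'][150:225,200:300,::-1];a=cv2.resize(a,(512,384),interpolation=cv2.INTER_CUBIC)
b=cam('wrist');save(b,'w8.png');cv2.imwrite('pics/s8.png',cv2.resize(np.hstack([a,b['color'][:,:,::-1]]),(800,300)))
go(541.5,148,9,4.75)
E
```

```text
time: 22.65
ee_pos: [0.5448, 0.1123, 0.0474]
tcp_rot: [96.6, 89.9, 11.4]
wrist_force: [0.8, 0.1, 0.5]
opening: 0.0461
time: 23.65
ee_pos: [0.5404, 0.1577, 0.0557]
tcp_rot: [38.4, 90.0, -46.8]
wrist_force: [-0.5, 0.1, 0.0]
opening: 0.0
pos [540.4 157.8  55.7] jawyaw 4.8 | d tool [46.7  0.3  9.9] turn 0.0 q6 101.5 F [-0.88 -0.29 -0.41] op 0.2 t 23.75
tool axes in world (cols) [[0.0, 0.997, 0.083], [0.0, 0.083, -0.997], [-1.0, 0.0, -0.0]]
```

View pics/s8.png

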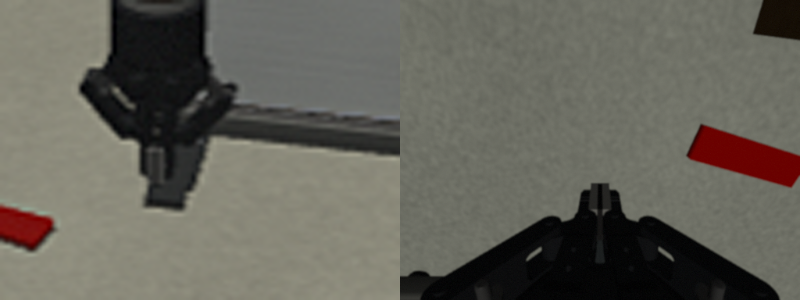

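```bash
python3 -m jog '20 0 0 0;35 0 0 0;44 0 0 0;46.7 0 0 0;46.7 0 6 0;46.7 0 11 0;46.7 0 15 0;46.7 0 15 0'
python3 -m jog '0 0 2 0;0 0 4 0;0 0 6 0;0 0 8 0;0 0 10 0;0 0 11 0;0 0 12 0;0 0 12 0'
python3 go.py 541.5 148 9 4.75
```

```text
time: 24.75
ee_pos: [0.5418, 0.1427, 0.0092]
tcp_rot: [104.0, 90.0, 18.8]
wrist_force: [-0.2, 0.4, -0.6]
opening: -0.0002
time: 25.75
ee_pos: [0.5427, 0.1311, 0.0091]
tcp_rot: [89.4, 90.0, 4.1]
wrist_force: [-0.4, 1.6, 0.5]
opening: -0.0
pos [542.7 131.1   9.1] jawyaw 4.8 | d tool [  0.1   0.2 -17. ] turn 0.0 q6 98.8 F [-0.42  1.55  0.53] op -0.0 t 25.75
tool axes in world (cols) [[0.0, 0.996, 0.084], [0.0, 0.084, -0.996], [-1.0, 0.0, 0.0]]
```

```bash
for i in 1; do python3 -m jog '0 0 1 0;0 0 2 0;0 0 3 0;0 0 4 0;0 0 4 0;0 0 4 0;0 0 4 0;0 0 4 0' | tail -2; done
python3 -m jog '0 0 1 0;0 0 2 0;0 0 3 0;0 0 3 0;0 0 3 0;0 0 3 0;0 0 3 0;0 0 3 0'
```

```text
wrist_force: [-0.0, 3.0, 3.0]
opening: 0.0
time: 27.75
ee_pos: [0.5431, 0.1245, 0.009]
tcp_rot: [-171.8, 89.9, 103.1]
wrist_force: [-0.5, 5.8, 2.1]
opening: 0.0002
```

```bash
python3 - <<'E'
from h import *
f=[]
for i in range(10):
    c=cam('side');f.append(status.get_obs()['wrist_force'])
print(np.mean(f,0).round(2),np.std(f,0).round(2),status.get_obs()['time'])
import pickle;S=pickle.load(open('side0.pkl','rb'))
A=S['color'][:,:,1].astype(np.float32);B=c['color'][:,:,1].astype(np.float32)
w=cv2.createHanningWindow((44,50),cv2.CV_32F)
for n,(x,y) in{'nose+foot':(292,145),'NLcorner':(280,160)}.items(): print(n,cv2.phaseCorrelate(A[y:y+50,x:x+44],B[y:y+50,x:x+44],w))
E
```

```text
[-0.63  5.61  1.96] [0.53 0.46 0.31] 28.25
nose+foot ((0.47672070084616536, -0.003976692898501), 0.9806237627665202)
NLcorner ((0.5226145169716574, 0.014989131240469078), 0.9672796237998539)
```

```bash
python3 - <<'E'
from h import *
A=cv2.imread('pics/side0.png')[:,:,1].astype(np.float32)
c=cam('side');cv2.imwrite('pics/s9f.png',c['color'][:,:,::-1])
def sh(B):
    o={}
    for n,(x,y,W,H) in{'nose':(292,145,44,50),'NL':(280,160,44,50),'fixed_red':(296,205,34,44),'farcorner':(236,135,30,24),'carton':(135,200,64,60)}.items():
        w=cv2.createHanningWindow((W,H),cv2.CV_32F);r=cv2.phaseCorrelate(A[y:y+H,x:x+W],B[y:y+H,x:x+W],w);o[n]=(round(r[0][0],2),round(r[0][1],2),round(r[1],2))
    return o
for f in('s5f','s8f','s9f'):print(f,sh(cv2.imread(f'pics/{f}.png')[:,:,1].astype(np.float32)))
T=cv2.imread('pics/top0.png')[:,:,1].astype(np.float32);t=cam('top');save(t,'t9.png');B=t['color'][:,:,1].astype(np.float32)
for n,(x,y,W,H) in{'scale nose':(272,225,66,36),'scale right':(310,180,40,60),'red':(205,232,46,26),'disp':(370,150,40,50)}.items():
    w=cv2.createHanningWindow((W,H),cv2.CV_32F);print(n,cv2.phaseCorrelate(T[y:y+H,x:x+W],B[y:y+H,x:x+W],w))
print(status.get_obs()['wrist_force'])
E
```

```text
s5f {'nose': (0.55, 0.0, 1.0), 'NL': (0.46, 0.01, 0.9), 'fixed_red': (-0.02, 0.47, 1.01), 'farcorner': (0.19, -0.06, 0.97), 'carton': (-0.02, 0.05, 0.95)}
s8f {'nose': (0.59, -0.02, 0.99), 'NL': (0.44, -0.0, 1.0), 'fixed_red': (-0.18, 0.43, 1.01), 'farcorner': (-1.02, -9.32, 0.08), 'carton': (-0.0, -0.04, 0.78)}
s9f {'nose': (0.55, -0.04, 0.99), 'NL': (0.56, 0.04, 0.97), 'fixed_red': (-0.02, 0.5, 1.0), 'farcorner': (1.35, 6.57, 0.06), 'carton': (-0.15, -0.19, 0.66)}
scale nose ((0.032330864942636595, -0.056971250081634395), 0.8165076180004779)
scale right ((-0.08824793778444118, 0.028228848486630653), 0.9748366743326187)
red ((-0.05857253379524252, 0.07804888863018888), 0.5401315696445512)
disp ((0.14605195985005537, -0.1754385173843822), 0.9621152567863465)
[0.42715256 5.69518884 3.46923349]
```

The 0.5 px side-view offset also shows on the stationary red decoy, so it is a window artefact. The scale has not moved (top view shift at most 0.1 px). The push is steady at about 5.6 N, inside the 4-7 N snug band. Retract straight back, then up and away.

```bash
python3 -m jog '0 0 -3 0;0 0 -8 0;0 0 -16 0;0 0 -25 0;0 0 -30 0;-15 0 -30 0;-45 0 -35 0;-90 0 -40 0'
python3 -m jog '-20 0 -30 0;-40 0 -60 0;-50 0 -90 0;-60 0 -120 0;-60 0 -150 0;-60 0 -165 0;-60 0 -170 0;-60 0 -170 0'
python3 - <<'E'
from h import *
A=cv2.imread('pics/s5f.png')[:,:,1].astype(np.float32)
c=cam('side');save(c,'s10f.png');B=c['color'][:,:,1].astype(np.float32)
for n,(x,y,W,H) in{'nose':(292,145,44,50),'NL':(280,160,44,50),'red':(296,205,34,44),'farcorner':(225,135,40,48)}.items():
    w=cv2.createHanningWindow((W,H),cv2.CV_32F);print(n,[np.round(v,2) for v in cv2.phaseCorrelate(A[y:y+H,x:x+W],B[y:y+H,x:x+W],w)])
for nm in('top','side'):
    if nm=='top': c=cam('top');save(c,'t10.png')
    else: c=cam('side')
    g=c['color'].astype(int).sum(2);m=(g<(270 if nm=='top' else 215)).astype(np.uint8)
    box=proj(c,[[x,y,.01] for x in(.5,.6) for y in(.048,.16)]);lo=np.floor(box.min(0)).astype(int);hi=np.ceil(box.max(0)).astype(int)
    k=np.zeros_like(m);k[lo[1]:hi[1],lo[0]:hi[0]]=m[lo[1]:hi[1],lo[0]:hi[0]]
    v,u=np.nonzero(k);P=ray(c,np.c_[u,v],.012)[:,:2]*1000
    s=(P-[552.5,6.5])@[-.082,.9966];x=(P-[552.5,6.5])@[.9966,.082]
    for a in range(45,125,6):
        q=x[(s>=a)&(s<a+6)]
        if len(q):print(nm,a,len(q),q.min().round(1),q.max().round(1))
o=status.get_obs();print(o['ee_pos'],o['wrist_force'],o['time'])
E
```

```text
time: 29.35
ee_pos: [0.5393, 0.1637, 0.1]
tcp_rot: [-72.4, 89.9, -157.6]
wrist_force: [0.5, 0.0, 0.3]
opening: -0.0
time: 30.35
ee_pos: [0.5257, 0.3329, 0.159]
tcp_rot: [-27.9, 90.0, -113.1]
wrist_force: [-0.0, 0.2, -0.3]
opening: -0.0002
nose [array([ 0.52, -0.04]), np.float64(1.0)]
NL [array([ 0.59, -0.05]), np.float64(0.89)]
red [array([-0.02,  0.5 ]), np.float64(0.97)]
farcorner [array([ 0.34, -1.31]), np.float64(0.2)]
top 45 14 -15.7 17.5
top 51 12 -15.2 13.9
top 57 11 -14.3 14.8
top 63 13 -18.0 15.3
top 69 14 -17.5 16.2
top 75 13 -16.6 16.6
top 81 12 -16.1 17.1
top 87 11 -11.1 13.9
top 93 10 -10.7 14.8
top 99 12 -13.9 15.3
top 105 2 -9.3 -5.2
side 45 30 -21.1 84.3
side 51 28 -18.6 82.9
side 57 27 -19.6 81.5
side 63 28 -20.6 80.1
side 69 21 -18.2 75.2
side 75 20 -19.2 73.9
side 81 22 -20.2 72.5
side 87 22 -17.8 71.2
side 93 21 -18.9 66.4
side 99 20 -15.5 65.1
side 105 19 -13.1 63.8
side 111 13 -14.1 62.5
side 117 9 33.0 61.2
side 123 9 35.2 59.9
[0.52583349 0.33258986 0.15910316] [-0.37755847 -0.76889889 -0.49370703] 30.5
```

```bash
python3 -c "
from workcell import bot
print(bot.job_done())"
```

```text
the job is handed in; nothing more can be done
None
```

I slid the packer under the far left foot, then slid the wedge in on top of it, thin end first. The last part I pushed by feel with shut fingers, then backed the arm well clear and handed in at about 30.5 s of the 69 s.

**Push force:** it rose from 1.6 to 3.0 to about 5.6 N (average of 10 readings) over the last 7 mm, inside the 4 to 7 N snug range. The fingers also felt about 2 N upward there, which I did not explain.

**Shim position:** after I retracted, the top view showed the packer's outer end about 88 mm and the wedge's blunt end about 106 mm outward from the foot's axis. Both are as planned and in line. By reckoning, that puts the wedge about 3.3 mm thick under the foot, so the pad hung about 9.3 mm up, near the low end of the stated range.

**Scale and other things:** with the wedge pressed, the scale and tape dispenser showed no visible shift in the top view (up to about 0.2 px, under 1 mm). The side view agreed for the scale after I retracted. The pen and scanner I did not measure.

**Checks that disagreed or were not made:**
- **Scale position:** the top and side views differed by about 8 to 11 mm in y. I used a close wrist view that fell between them.
- **Side-view shifts:** a constant 0.5 px offset also appeared on a red look-alike that had not moved, so I took it as an artefact.
- **Covered corner:** the far-left comparison gave no usable result, because the wedge changes that part of the picture.
- **Rocking:** I did not press on the scale to confirm it no longer rocks. Firmness rests on the push force alone.

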